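# Clamp a bottle in the bench shaker

### The job

The bottle of standard lies loose in the trough of the bench shaker. With a fingertip push it along the trough until its base sits against the rubber end stop, then swing the clamp strap over with the back of a finger until its pad rests on the bottle, and last push the cam lever over and fully down so that it locks the strap. It is all pushing: lift nothing, keep the bottle lying in its trough, and leave the things standing around where they are.

Things in the scene. Friction and masses are not known exactly. Their poses are not given: they have to be found in the camera images.
- shaker: fixed bench shaker, white housing 160 (x) x 210 (y) mm, aluminium deck 50 mm above the bench. Origin: centre of the underside, on the bench; z up, x from control panel to back, y along the trough to the end stop; turned -0.35 to 0.5 rad. In its frame (mm): V trough y -50 to 50, half-width 34, 86 high; lying bottle's axis at x=0, z=91, top z=117. Posts 31 wide in y at x=50 (hinge) and x=-60 (lever)
- stop_face (a point): centre of the end stop's rubber face, at x=0, y=70, z=91 mm in the shaker's frame; it looks to the shaker's -y. The stop plate behind it is 50 mm wide and 102 mm high above the bench
- bottle: the white screw-cap bottle with a label lying loose in the trough, 52 mm diameter, 138 mm long, 0.16 to 0.32 kg. Origin: centre of its base; its z axis runs from the base to the cap, that is along the shaker's -y. Sliding it takes about 1 to 4 N
- bottle_base (a point): centre of the bottle's flat base, 12 to 30 mm short of the end stop at the start
- bottle_cap (a point): centre of the outer face of the bottle's cap (35 mm diameter, 19 mm long), the face that is pushed, 91 mm above the bench; a magnetic stirrer about 100 mm high stands some 50 mm or more beyond it
- strap_hinge (a point): on the hinge axis of the clamp strap, half-way along it, at x=50, y=0, z=132 mm in the shaker's frame; the axis runs along the shaker's y
- clamp_strap (a joint): steel strap 20 mm wide, 8 thick, reaching 100 mm from its hinge: 0 = closed, level over the bottle towards the shaker's -x, upper face 136 mm above the bench; pi/2 = upright; starts at 1.72 to 1.95, leaning away from the lever. Stiff hinge (0.1 N m), stays where left; 1 to 2 N at the end move it. Its sprung pad meets the bottle at about 0.06 and keeps it just short of 0 until the lever is thrown
- strap_end (a point): middle of the strap's free end (the bevelled tongue), 98 mm from the hinge axis
- press_pad: sprung rubber pad 26 x 19 x 6 mm under the strap, 50 mm from the hinge axis; origin in the middle of its face; it gives 6 mm at 4 N per mm, and clamps the bottle with about 8 N when the lever is locked
- lever_pivot (a point): on the cam lever's pivot axis, at x=-60, y=0, z=148 mm in the shaker's frame; the axis runs along the shaker's y
- cam_lever (a joint): angle turned by the cam lever: 0 = open, pointing out (shaker -x) and 50 degrees up; 0.70 = upright; 2.27 = fully down, level above the strap, pointing to the shaker's +x; starts at 0 to 0.15. From about 1.5 its nose presses the strap's tongue down; past 2.15 it is over dead centre and locked. 2 to 4 N near its end move it; it stays where left. Thrown before the strap is over, its nose blocks the strap
- lever_end (a point): end of the lever's black round grip (14 mm thick), 86 mm from the pivot axis
- beaker_plastic_mid (a point): bystander, to be left where it stands (moved by less than 30 mm); the point is its centre, half-way up. Clear plastic beaker 68 mm wide, 80 mm high
- timer_mid (a point): bystander, to be left where it stands (moved by less than 30 mm); the point is its centre, half-way up. White bench timer 60 x 64 x 20 mm
- di_small_mid (a point): bystander, to be left where it stands (moved by less than 30 mm); the point is its centre, half-way up. Small white screw-cap bottle 44 mm diameter, 105 mm high, standing
- stirbar_jar_mid (a point): bystander, to be left where it stands (moved by less than 30 mm); the point is its centre, half-way up. Low jar with a grey lid, 53 mm diameter, 48 mm high

How it is judged:
By the outcome, as a careful person would: the job done as asked, in the order asked, and still so for the second after the job is handed in, with the robot touching nothing.
It also fails if it takes over 70 s, if anything falls off the work surface, if the arm or the gripper's body presses on something with over 40 N, if the wrist force passes 120 N, or if a joint passes its speed limit or range.

### The arm

A 6-joint arm with a two-finger parallel gripper is mounted at the origin on a cart in front of the work surface, level with it; the furniture and walls round the work are solid. World frame = base frame: x ahead of the robot, y to its left, z up, the work surface at z = 0. Lengths are in m, angles in rad, forces in N, time in s.
With the tool pointing down it reaches from about 0.275 to 0.75 m from the base axis. Payload 10.2 kg.
Tool frame: the origin (TCP) lies midway between the tips of the shut fingers; the grasp point (between the pads) lies 19 mm behind it (env.hold_point_z is the distance from the TCP to the grasp point, in m); z points along the fingers, y is the line along which they close (so a half turn about z gives the same grasp; the last joint's range is limited). The gripper opens to 85 mm and grips with 20 to 120 N. Pads are 22 mm wide; open, the fingers measure 114 mm over their backs; the gripper's body (76 mm by 85 mm) begins 54 mm behind the grasp point. The pads swing forward as they close: fully open they stand 13 mm farther back than shut.
Start: joints at [0.974, 0.313, 1.498, -0, 1.331, -0.223], TCP at [0.192, 0.489, 0.231] pointing down, gripper open.
Joint ranges: [-2.94, 2.94], [-0.97, 2.17], [0.19, 2.56], [-1.23, 4.37], [0.02, 3.11], [-2.88, 2.88]. Speed limits (rad/s): [2.39, 2.39, 3.01, 3.14, 3.14, 3.14].

### API

Orientations are given as a unit quaternion [x, y, z, w].
In Python, from bench import env, kinematics, monitor, eyes, job gives the robot as it stands. The module is installed in compiled form; this text tells all that it offers. Calls block until the motion is done:
- env.reach(position, orientation): joint-space move of the TCP to a pose.
- env.movel(position, velocity=0.15, frame=None, guard=None): straight line of the TCP; frame=None keeps the orientation; velocity is the mean speed in m/s. With guard (N) it stops when the force on the tool has changed by that much, and returns True; else False.
- env.set_joints(angles): joint-space move.
- env.release() and env.close_gripper(effort=None): open the fingers fully, or close them until they stop; effort is the grip in N (None keeps the last).
- env.hold(seconds).
- kinematics.ik(position, orientation): joint angles nearest the present ones, or None.
- monitor.sense(): the state.
- eyes.grab_frame(name): name is "scene" or "top"; returns a dict with "frame" (480x640x3 uint8, red, green, blue), "mtx" (3x3 intrinsics, pixels), "view" (4x4, takes a point from world to camera coordinates). Camera axes: x right, y down, z forward; pixel columns grow to the right and rows downward; lengths in m; the calibration is good to about 2 mm. A picture is of the moment at which its call begins. There is no depth.
A pose or a line that the arm cannot do raises env.MotionError and nothing moves.
- job.hand_in(): hands the job in; it is judged then, once.
The state is a dict: "clock": time; "joints": joint angles; "qvel": joint speeds; "joint_efforts": joint torques, N m; "position": TCP position; "ee_rot": TCP orientation; "contact_force": force on the tool from outside, world axes, zero at the start; "ft_torque": the same for the moment, N m; "finger_gap": opening from 0.0 (shut) to 1.0 (fully open); "gripper_force": force on a finger pad.
Only numpy, scipy, OpenCV 4.12 (cv2) and the standard library are available. Lean on these libraries where they do the work, as an engineer would, in place of code of your own. Each camera call takes 0.05 s, during which the arm holds its last target. There are 200 camera calls.

## Working session

There is one attempt and no reset: what is moved stays moved. The work goes in short steps, each a Python script; the robot and the scene stay as the last script left them, time stands still between calls to the robot, and variables do not carry over. Pictures are saved under pics/ and viewed, at most 10 in all, crops included, and the job is handed in when it is done.

```bash
mkdir -p pics
python3 - <<'E'
from bench import env, kinematics, monitor, eyes, job
import cv2,numpy as np,pickle
for n in("scene","top"):
    f=eyes.grab_frame(n); cv2.imwrite(f"pics/{n}0.png",f["frame"][:,:,::-1]); pickle.dump(f,open(f"{n}0.pkl","wb"))
    v=f["view"]; print(n,f["mtx"].tolist(),(-v[:3,:3].T@v[:3,3]).round(3),v[2,:3].round(2))
s=monitor.sense();print(s["clock"],s["position"],s["ee_rot"])
E
```

```text
scene [[482.31449197426497, 0.0, 323.02903937353204], [0.0, 482.31449197426497, 248.30811093868098], [0.0, 0.0, 1.0]] [ 0.066 -0.254  0.605] [ 0.51  0.7  -0.5 ]
top [[535.2153405231174, 0.0, 325.34625367512814], [0.0, 535.2153405231174, 237.19051412415507], [0.0, 0.0, 1.0]] [0.442 0.363 1.032] [ 0.07 -0.02 -1.  ]
0.1 [0.19156124 0.48855871 0.23079746] [ 1.85791105e-01  9.82589094e-01 -5.26615674e-04 -2.47092293e-04]
```

View pics/scene0.png

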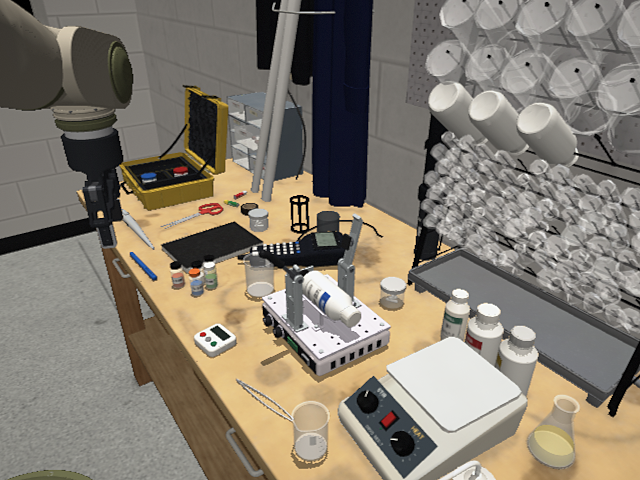

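View pics/top0.png

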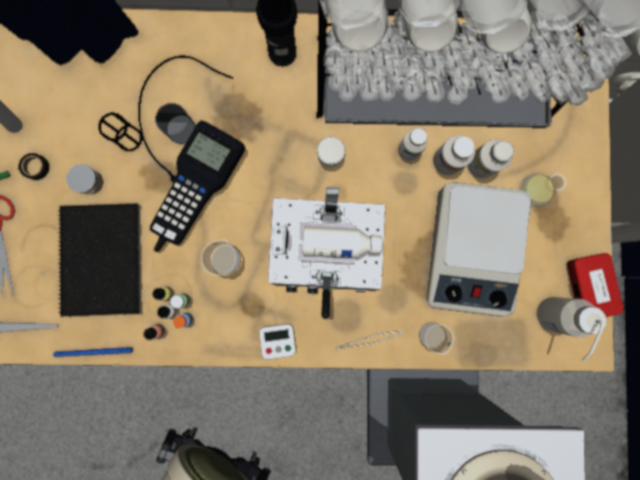

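The top view shows the shaker at about (328,243), with the end stop on the left (289,240) and the cap on the right (377,245). The strap's hinge is above (332,200) and the lever below (326,300). I'll enlarge both views.

Run:
```python
import cv2
a=cv2.imread("pics/top0.png")[180:330,255:405]; b=cv2.imread("pics/scene0.png")[225:380,245:400]
cv2.imwrite("pics/c1.png",cv2.resize(a,(600,600),interpolation=cv2.INTER_CUBIC))
cv2.imwrite("pics/c2.png",cv2.resize(b,(600,600),interpolation=cv2.INTER_CUBIC))
```

```text
(no output)
```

View pics/c1.png

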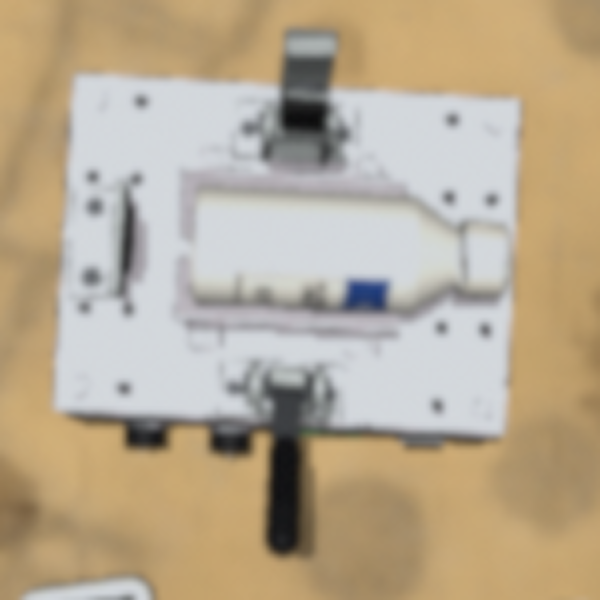

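View pics/c2.png

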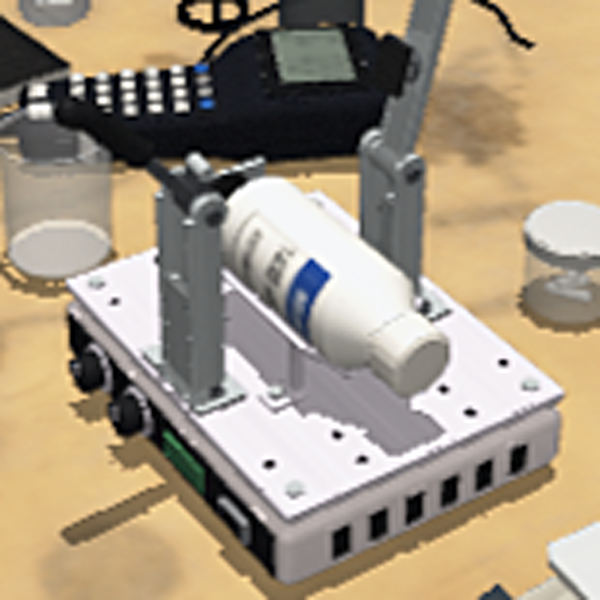

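The crops show the deck corners: c1 (74,74), (520,98), (505,437), (55,412) and c2 (68,280), (290,517), (562,400). The cap face's edge is at c1 (508,258). The strap tip is at c1 (311,35) and the lever tip at c1 (284,548).

```bash
cat > geo.py <<'E'
import numpy as np,pickle
from scipy.optimize import least_squares
F={n:pickle.load(open(f"{n}0.pkl","rb")) for n in("top","scene")}
def proj(n,P):
    f=F[n]; c=f["view"][:3,:3]@P+f["view"][:3,3]; u=f["mtx"]@c; return u[:2]/u[2]
def S(p,q):  # q: shaker x,y,yaw ; p in mm
    c,s=np.cos(q[2]),np.sin(q[2]); return np.array([q[0]+(c*p[0]-s*p[1])/1e3,q[1]+(s*p[0]+c*p[1])/1e3,p[2]/1e3])
t=lambda x,y:np.array([255+x/4,180+y/4]); sc=lambda x,y:np.array([245+x*155/600,225+y*155/600])
obs=[("top",t(74,74),(80,105,50)),("top",t(520,98),(80,-105,50)),("top",t(505,437),(-80,-105,50)),("top",t(55,412),(-80,105,50)),
("scene",sc(68,280),(-80,105,50)),("scene",sc(290,517),(-80,-105,50)),("scene",sc(562,400),(80,-105,50))]
r=least_squares(lambda q:np.concatenate([proj(n,S(p,q))-u for n,u,p in obs]),[.45,.36,0])
Q=r.x
if __name__=="__main__":
    print(Q,r.fun.round(1))
    g=least_squares(lambda g:(proj("top",S((0,g[0],91),Q))-t(508,258))[:1],[-80]);print("cap y",g.x)
    a=least_squares(lambda a:proj("top",S((50+98*np.cos(np.pi-a[0]),0,132+98*np.sin(a[0])),Q))-t(311,38),[1.8]);print("strap",a.x,a.fun)
    b=least_squares(lambda b:proj("top",S((-60-86*np.cos(.873+b[0]),0,148+86*np.sin(.873+b[0])),Q))-t(284,548),[.1]);print("lever",b.x,b.fun)
    print("cap world",S((0,g.x[0],91),Q))
    for n,u,z in [("timer",(278,341),.02),("beaker",(223,260),.08),("jar",(331,152),.048)]:
        h=least_squares(lambda h:proj("top",np.array([h[0],h[1],z]))-u,[.4,.4]).x
        d=h-Q[:2];c,s=np.cos(Q[2]),np.sin(Q[2]);print(n,h,"in shaker",c*d[0]+s*d[1],-s*d[0]+c*d[1])
E
python3 geo.py
```

```text
[ 0.49558752  0.33777537 -0.03935825] [-0.5 -2.   1.4 -1.4  1.   0.6 -1.3  0.4 -2.6  0.4 -1.8  1.7  2.2 -1.8]
cap y [-95.43041632]
strap [1.79323325] [0.36362865 0.0176412 ]
lever [-0.10708744] [-0.30485843 -0.02647988]
cap world [0.49183251 0.24241886 0.091     ]
timer [0.31234571 0.42630873] in shaker -0.18658351878190724 0.0812545797034881
beaker [0.4605466  0.52284024] in shaker -0.042295727269326636 0.18354276124525148
jar [0.66544257 0.33375222] in shaker 0.1698818156176624 0.0026634425152174982
```

```bash
cat > rob.py <<'E'
from bench import env, kinematics, monitor, eyes, job
from geo import Q,S,proj
import numpy as np,cv2
from scipy.spatial.transform import Rotation as R
y=S((1000,0,0),Q)-S((0,0,0),Q); z=np.array([0,0,-1.])
qs=[R.from_matrix(np.c_[np.cross(k*y,z),k*y,z]).as_quat() for k in(1,-1)]
def to(x,yy,zz,v=.15,guard=None,frame=None): return env.movel(S((x,yy,zz),Q),v,frame,guard)
def loc():
    d=monitor.sense();p=d["position"];c,s=np.cos(Q[2]),np.sin(Q[2]);e=p[:2]-Q[:2]
    return np.round([1e3*(c*e[0]+s*e[1]),1e3*(-s*e[0]+c*e[1]),1e3*p[2]],1),d["contact_force"].round(1),round(d["clock"],1)
def shot(n):
    for c in("scene","top"): cv2.imwrite(f"pics/{n}_{c}.png",eyes.grab_frame(c)["frame"][:,:,::-1])
E
python3 - <<'E'
from rob import *
print(proj("scene",S((0,-95.4,91),Q)),"seen",(245+428*.258,225+362*.258))
env.close_gripper(40)
p=monitor.sense()["position"]; env.movel([p[0],p[1],.36],.25)
j0=np.array(monitor.sense()["joints"])
P=S((0,-128,340),Q)
J=[kinematics.ik(P,q) for q in qs]; print(J)
k=int(np.argmin([abs(j-j0).max() if j is not None else 99 for j in J])); print(k)
env.reach(P,qs[k]); to(0,-128,88,.2); print(loc())
print(to(0,-108,88,.05,3),loc())
print(to(0,-73,88,.03,9),loc()); env.hold(.2); print(loc())
shot("push")
E
```

```text
[354.52505043 320.87253029] seen (355.424, 318.396)
[array([ 1.84535486e-01,  2.82325113e-01,  1.25963774e+00, -4.44089210e-16,
        1.59962980e+00,  2.23893739e-01]), None]
0
(array([   0.5, -127.8,   88.9]), array([ 0.8, -0. ,  0.5]), 4.5)
False (array([-1.000e-01, -1.078e+02,  8.800e+01]), array([-0.3,  1. , -0.3]), 5.0)
True (array([ -0.1, -77.2,  87.7]), array([ 0.6, -1.7,  0.5]), 6.0)
(array([ -0.4, -77.3,  87.4]), array([-0.1,  0.8,  0.2]), 6.2)
```

Run:
```python
import cv2,numpy as np
a=cv2.imread("pics/push_top.png")[180:330,255:405]; b=cv2.imread("pics/push_scene.png")[205:355,255:405]
cv2.imwrite("pics/p1.png",np.hstack([cv2.resize(i,(400,400),interpolation=cv2.INTER_CUBIC) for i in(a,b)]))
```

```text
(no output)
```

View pics/p1.png

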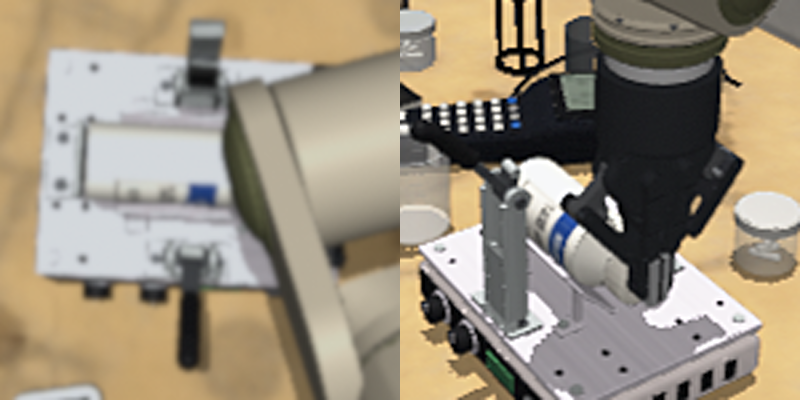

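The base now sits at the stop (p1: base edge x≈86, stop x≈83). The gripper's knuckles flare widely along tool y, so I'll confirm the seating with a gentle push and turn the tool 90° for the strap.

```bash
cat >> rob.py <<'E'
x=np.cross(y,z)
qx=[R.from_matrix(np.c_[np.cross(k*x,z),k*x,z]).as_quat() for k in(1,-1)]
def best(P):
    j0=np.array(monitor.sense()["joints"]); J=[kinematics.ik(P,q) for q in qx]
    return qx[int(np.argmin([abs(j-j0).max() if j is not None else 99 for j in J]))]
E
python3 - <<'E'
from rob import *
print(to(0,-73,88,.01,8),loc())
to(0,-125,88,.15); to(0,-125,320,.25)
P=S((105,0,310),Q); q=best(P); env.reach(P,q); print(loc(),np.round(monitor.sense()["joints"],2))
to(105,0,208,.15)
w=11;r=78
print(to(54+w,0,208,.08,15),loc())
for d in(75,60,45,30,15,6):
    t=np.deg2rad(d); g=to(50-r*np.cos(t)+4*np.sin(t)+w,0,132+r*np.sin(t)+4*np.cos(t),.08,15)
    print(d,g,loc())
    if g: break
else:
    print(to(50-r+w,0,133.5,.02,12),loc())
shot("strap")
E
```

```text
True (array([ -0.6, -77.3,  87.1]), array([ 0.6, -0.3,  0.5]), 6.5)
(array([ 1.049e+02, -3.000e-01,  3.098e+02]), array([0.3, 0. , 0.3]), 9.4) [ 0.34  0.69  0.72 -0.    1.73 -1.19]
False (array([ 65.3,   0. , 208.3]), array([-0.4,  0. ,  0.9]), 10.8)
75 False (array([ 44.9,   0. , 208.5]), array([1.1, 0. , 0.3]), 11.2)
60 False (array([ 25.8,   0. , 201.7]), array([ 0.3, -0.4,  0.3]), 11.7)
45 False (array([  9. ,   0. , 190.2]), array([-0.9,  0.1, -0.9]), 12.1)
30 False (array([ -4.2,   0. , 174.7]), array([0.4, 0.5, 0.7]), 12.5)
15 False (array([-13.2,   0. , 156.2]), array([ 0.6, -0.3, -0.9]), 12.9)
6 False (array([-16.1,  -0. , 144.1]), array([-0.5,  0.5,  0.6]), 13.2)
True (array([-16.6,   0.2, 135.2]), array([-2.7, -1.9,  9.2]), 13.7)
```

Run:
```python
from rob import *
to(-16.5,0,300,.2); to(-165,0,300,.25); print(loc()); shot("str2")
a=cv2.imread("pics/str2_top.png")[180:330,255:405]; b=cv2.imread("pics/str2_scene.png")[205:355,255:405]
cv2.imwrite("pics/p2.png",np.hstack([cv2.resize(i,(400,400),interpolation=cv2.INTER_CUBIC) for i in(a,b)]))
```

```text
(array([-164.1,   -0. ,  299.7]), array([-0.2, -0.6, -0.6]), 15.5)
```

View pics/p2.png

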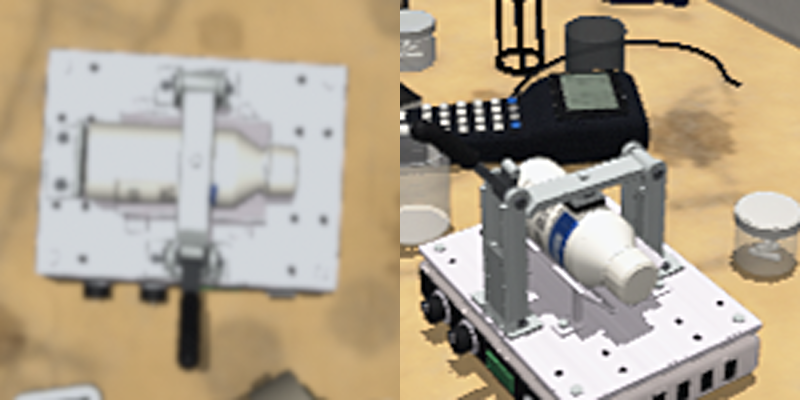

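The strap is over with its pad on the bottle, and the bottle is at the stop (p2: base x≈87, stop x≈84). The lever is still open, with its tip at (188,365). Next is the lever.

Run:
```python
from rob import *
to(-165,0,190,.15); w=11;r=70
print(to(-130,0,190,.1,20),loc()); print(to(-78,0,212,.08,20),loc())
for d in(105,120,135,150,160,170,176):
    t=np.deg2rad(d); g=to(-60-r*np.cos(t)-7*np.sin(t)-w,0,148+r*np.sin(t)-7*np.cos(t),.07,40)
    print(d,g,loc())
    if g: break
else:
    print(to(-60+r-w,0,150,.02,30),loc())
    to(-1,0,300,.2); to(-165,0,300,.25); env.hold(.3); print(loc()); shot("lev")
    a=cv2.imread("pics/lev_top.png")[180:330,255:405]; b=cv2.imread("pics/lev_scene.png")[205:355,255:405]
    cv2.imwrite("pics/p3.png",np.hstack([cv2.resize(i,(400,400),interpolation=cv2.INTER_CUBIC) for i in(a,b)]))
```

```text
False (array([-130.,   -0.,  190.]), array([-0.2, -0.2, -0.3]), 17.0)
False (array([-78.3,  -0. , 211.9]), array([ 1.1, -1.1, -0.5]), 17.9)
105 False (array([-59.7,  -0. , 217.3]), array([-0.1, -1. , -0.7]), 18.3)
120 False (array([-4.180e+01, -1.000e-01,  2.117e+02]), array([-0.8,  0.6, -0.1]), 18.7)
135 False (array([-2.63e+01, -1.00e-01,  2.02e+02]), array([-0.4,  0.5,  0.5]), 19.1)
150 False (array([-1.380e+01, -1.000e-01,  1.885e+02]), array([ 1.1, -0.1,  0.2]), 19.5)
160 False (array([-7.60e+00, -1.00e-01,  1.78e+02]), array([ 0.5, -0.2,  0.2]), 19.9)
170 False (array([ -3.4,  -0.2, 166.4]), array([-0.2,  0.5, -0.2]), 20.2)
176 False (array([-1.800e+00, -1.000e-01,  1.594e+02]), array([-0.5, -0.2,  0.7]), 20.4)
True (array([ -0.9,   0.3, 154.8]), array([-4. , -2.6, 10.1]), 20.9)
(array([-1.644e+02, -1.000e-01,  2.997e+02]), array([ 0.4, -0.2,  0.4]), 22.9)
```

View pics/p3.png

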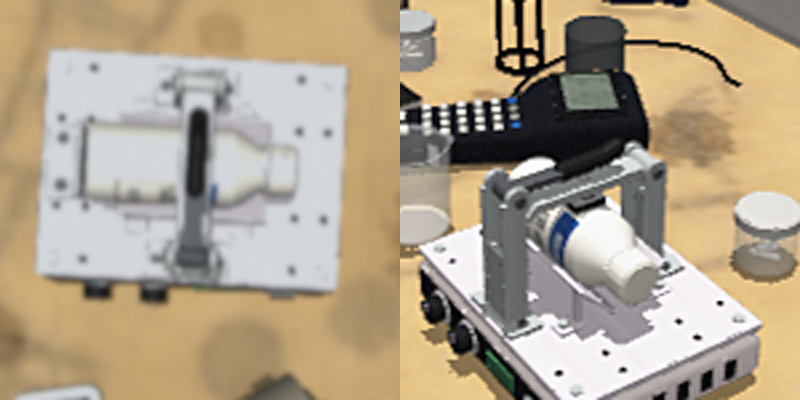

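p3 shows the lever level over the strap, with its tip at (198,112). The finger was stopped at z = 154.8 mm, which matches fully down. The bottle is still at the stop.

```bash
python3 -c "
from bench import job
print(job.hand_in())"
```

```text
the job is handed in; nothing more can be done
None
```

The job is handed in at about 23 s: the bottle was pushed against the end stop, the strap swung over until its pad rests on the bottle, and the cam lever pushed fully down, which should have it locked; nothing around it was touched.

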